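# Load a machined plate into the riser tray with the tray hook

### The arm

A 6-joint arm with a two-finger parallel gripper is mounted at the origin on the work surface. World frame = base frame: x ahead of the robot, y to its left, z up, the work surface at z = 0. Lengths are in m, angles in rad, forces in N, time in s.
With the tool pointing down it reaches from about 0.4 to 0.825 m from the base axis. Payload 7 kg.
Tool frame: the origin (TCP) lies between the finger pads; the fingertips stand 22 mm ahead of it and the grasp point (between the pads) lies 3 mm ahead of it (arm.tip_reach is the distance from the TCP to the fingertips, in m); z points along the fingers, y is the line along which they close (so a half turn about z gives the same grasp; the last joint's range is limited). The gripper opens to 88 mm and grips with 3 to 60 N. Pads are 19 mm wide; open, the fingers measure 130 mm over their backs; the gripper's body (78 mm by 193 mm) begins 47 mm behind the grasp point.
Start: joints at [-1.055, 0.359, 0.012, 0, -1.224, -0.288], TCP at [0.152, -0.658, 0.249] pointing down, gripper open.
Joint ranges: [-3.07, 3.07], [-1.43, 2.12], [-1.02, 1.25], [-3.03, 1.67], [-3.05, -0], [-3.03, 3.03]. Speed limits (rad/s): [2.39, 2.39, 3.01, 3.14, 3.14, 3.14].

### API

Orientations are given as [roll, pitch, yaw] about the fixed x, y, z axes, in that order (R = Rz(yaw) Ry(pitch) Rx(roll)).
In Python, from station import arm, viewer gives the robot as it stands. The module is installed in compiled form; this text tells all that it offers.
- The arm moves only by the tool apply_moves, never from a script. Its argument "commands" is a list that holds one entry, the list of rows, each a list of 5 numbers: the closure, from -1 (fully open) to 1 (shut), then the shift along the world's x, y, z as a fraction of full scale, then the turn about the world's z as a fraction of full scale. In form: [[[fingers, tx, ty, tz, yaw], ...]]. A call has 1 to 12 rows; each row shifts and turns the commanded pose from where the row before left it; what a row does not reach is not made up. Full scale, the value 1, is 20 cm for a shift and pi rad for a turn. A row lasts 1/10 s, in which the tool goes at most 50 mm and 8.59 degrees, less where a joint would pass 70% of its speed; a pose out of reach is approached as far as the arm can. A call with a number of a shift or a turn outside -1 to 1 is refused whole. A call with a gripper value outside its range is refused whole. The fingers move at their own pace and stop on an object; "force" is the grip in N (left out, the last holds). Time passes only in rows, so rows that do not move let the fingers close. It gives the time, the measured TCP pose, the force, the opening and the grip force at its end, in the units of the state.
- arm.get_state(): the state, without advancing time (a new reading comes with each control period).
- viewer.grab_frame(name): name is "scene" or "top" or "wrist"; returns a dict with "image" (480x640x3 uint8, blue, green, red), "mtx" (3x3 intrinsics, pixels), "rvec" (rotation vector, rad) and "tvec" (3), from world to camera coordinates, as OpenCV has them. Camera axes: x right, y down, z forward; pixel columns grow to the right and rows downward; lengths in m; the calibration is good to about 2 mm. A picture is of the moment at which its call begins. There is no depth.
- arm.job_done(): hands the job in; it is judged then, once.
The state is a dict: "t": time; "q": joint angles; "qd": joint speeds; "joint_efforts": joint torques, N m; "eef_pos": TCP position; "ee_rot": TCP orientation; "force": force on the tool from outside, world axes, zero at the start; "moment": the same for the moment, N m; "width": finger opening in m; "gripper_force": force on a finger pad.
Only numpy, scipy, OpenCV 4.12 (cv2) and the standard library are available. Lean on these libraries where they do the work, as an engineer would, in place of code of your own. Each camera call takes 0.05 s, during which the arm holds its last target. There are 200 camera calls.

### The job

The blue parts tray is pushed in under the bench riser, its pull loop out of sight beneath the shelf edge. Use the red-handled tray hook to catch the loop and draw the tray all the way out, set the loose aluminium plate down gently and flat in the tray's empty nest, and push the tray fully home again. Leave the hook back in its rest as you found it and everything else undisturbed.

Things in the scene. Friction and masses are not known exactly. Their poses are not given: they have to be found in the camera images.
- rack: Grey steel bench riser, fixed: 240 mm deep, 260 wide, 106 high; shelf 12 mm thick, underside 94 mm above the bench. Origin on the bench under its centre, z up; its x points from its open front to its back: shelf's front edge (yellow stripe) at x = -120 mm. Opening under the shelf 249 mm wide (y). A blue bin and a steel weight stand on the shelf's back half (x > +10 mm), up to 60 mm above it.
- shelf_edge (a point): Middle of the front edge of the riser's shelf, on its top side (106 mm above the bench); axes as the riser.
- tray (a joint): How far the blue tray is drawn out along the riser's -x, in m: 0 = home, 0.18 = fully out at its stop (nest centre then 65 mm in front of the shelf edge). Level slides, about 2.5 N of steady friction; stays where left. Tray 144 mm long (riser x), 208 wide; floor top 18 mm above the bench, front wall to 46 mm, other walls to 34 mm.
- eye (a point): Centre of the opening of the tray's pull loop: level U of 8 mm round bar on the middle of its front wall, 36 mm above the bench; axes as the riser. Opening 32 mm along x (wall at +16, pull bar at -16), 52 along y. Bar's outer face at x = -24. At home this point is 27 mm behind the shelf edge, the bar's face 3 mm: fingers pushing the bar until they meet the shelf edge bring the tray home.
- nest (a point): Centre of the empty nest on the tray floor's top; axes as the riser, moves with the tray. The plate lies with its long side along the nest's x (either way round), with 4 mm play all round between white stops 8 mm high; beside the middle 60 mm of its long sides there are no stops and 25 mm or more is free for a finger.
- full_nest (a point): The same point of the other nest, 96 mm to -y of the empty one, where the finished plate lies.
- plate_center (a point): Centre of the loose machined aluminium plate to be loaded (half-way up), lying on the bench: 110 mm (its x) by 56 mm (its y) by 28 mm high, about 0.4 kg. Its long sides are flat over the full height in the middle 86 mm; two raised pads with a groove between; 12 mm long, 10 mm high ears at the two ends.
- plate: The same loose plate; origin at the centre of its underside, z up.
- done_plate_center (a point): Centre (half-way up) of an equal plate already lying in the tray's other nest; it stays there.
- hook_grip (a point): Centre of the red grip of the tray hook: 70 mm long (its x), 24 mm square, z up, flat sides facing its y. An 8 mm steel rod runs through it along x, from 60 mm behind this point to 140 mm in front; the front end is bent down (its -z) into a point. About 0.16 kg. Lies at first in the hook rest.
- hook: The same hook; origin and axes as hook_grip.
- hook_tip (a point): Lower end of the hook's bent-down point (8 mm thick): 136 mm in front of the grip's centre and 28 mm below the rod's axis; axes as hook_grip.
- rest: Hook rest, fixed on the bench: dark steel base 150 x 40 x 6 mm with two posts with yellow V notches (34 mm wide at the mouth, up to 63 mm above the bench), 49 mm behind and 60 mm in front (x) of its middle; the hook's grip hangs free between them. Origin on the bench under its middle; its x points to the side where the hook's point hangs down.
- seat (a point): Where the centre of the hook's grip lies when the hook rests in both notches: over the rest's middle, 52 mm above the bench. Axes as the rest.
- screwdriver: Loose red screwdriver, 190 mm, lying on the bench; a bystander.
- deburrer: Loose deburring tool with a blue handle, 155 mm, lying on the bench; a bystander.
- oil_can: Loose green can, 60 mm across, 100 mm high, standing on the bench; a bystander.
Not all that is in view belongs to the job. Of the things that look like the hook, the larger one is meant. Leave any pink look-alike of the plate alone.

How it is judged:
On the way, in this order (a step that is already met when the one before it is completed fails the run):
1. the hook's point has been reached under the shelf down into the loop of the tray (x of hook_tip in the frame of eye between -0.018 and 0.018 m and y of hook_tip in the frame of eye between -0.028 and 0.028 m and z of hook_tip in the frame of eye below -0.003 m and value of joint tray below 0.02 m), for 0.1 s.
2. the tray is drawn all the way out (value of joint tray above 0.165 m), for 0.1 s.
3. the plate lies flat in the empty nest, let go, with the tray still out (x of plate_center in the frame of nest between -0.008 and 0.008 m and y of plate_center in the frame of nest between -0.008 and 0.008 m and z of plate_center in the frame of nest between 0.01 and 0.018 m and angle between plate_center's own z axis and vertical below 0.06 rad and angle between the x axis of plate_center and the x axis of nest, either way round below 0.2 rad and contact force between the fingers and plate below 0.05 N and value of joint tray above 0.1 m and linear speed of plate below 0.02 m/s), for 0.2 s.
4. the tray is pushed home (value of joint tray below 0.012 m), for 0.2 s.
At the end, for the whole second after the job is handed in: Tray home within 12 mm; the plate flat in the once-empty nest (centre within 8 mm, long side along it within 0.2 rad); the finished plate flat in its nest; the hook in both notches of its rest, grip within 20 mm of the seat, point hanging down at the same end as at the start; all still (value of joint tray below 0.012 m and x of plate_center in the frame of nest between -0.008 and 0.008 m and y of plate_center in the frame of nest between -0.008 and 0.008 m and z of plate_center in the frame of nest between 0.01 and 0.018 m and angle between each of plate_center, done_plate_center's own z axis and vertical below 0.06 rad and angle between the x axis of plate_center and the x axis of nest, either way round below 0.2 rad and distance between hook_grip and seat below 0.02 m and angle between the x axis of hook_grip and the x axis of rest, either way round below 0.12 rad and x of hook_tip in the frame of rest above 0.1 m and angle between hook_grip's own z axis and vertical below 0.5 rad and distance between done_plate_center and full_nest below 0.026 m and linear speed of each of plate, hook below 0.02 m/s); the robot touches nothing.
It fails at once if the tray is moved by hand (fingers on riser or tray) before the plate is in it (contact force between the fingers and rack above 1 N and value of joint tray between 0.004 and 0.14 m and not (x of plate_center in the frame of nest between -0.008 and 0.008 m and y of plate_center in the frame of nest between -0.008 and 0.008 m and z of plate_center in the frame of nest between 0.01 and 0.018 m and angle between plate_center's own z axis and vertical below 0.06 rad and angle between the x axis of plate_center and the x axis of nest, either way round below 0.2 rad)).
It fails at once if the plate is dropped instead of set down (contact force between the fingers and plate below 0.05 N and linear speed of plate above 0.6 m/s).
It fails at once if the finished plate is knocked out of its nest (distance between done_plate_center and full_nest above 0.03 m).
It fails at once if a bystander is disturbed by more than 30 mm (distance of any of screwdriver, deburrer, oil_can from where it was at the start of the episode above 0.03 m).
It also fails if it takes over 72 s, if anything falls off the work surface, if the arm or the gripper's body presses on something with over 40 N, if the wrist force passes 120 N, or if a joint passes its speed limit or range.

## Working session

There is one attempt and no reset: what is moved stays moved. The work goes in short steps, Python scripts to look and compute and a tool call to move; the robot and the scene stay as the last step left them, time stands still between calls to the robot, and variables do not carry over. Pictures are saved under pics/ and viewed, at most 10 in all, crops included, and the job is handed in when it is done.

Besides the shell and the picture viewer there is one more tool, called after "Request:" as name(argument=value, ...) on one line, values as JSON. apply_moves: Moves the arm, as the interface text tells. Shift numbers are shares of 20 cm and turn numbers shares of pi rad, none past 1 either way. Its arguments: {"type":"object","properties":{"commands":{"type":"array","items":{"type":"array","items":{"type":"array","items":{"type":"number"}}}},"force":{"type":"number"}},"required":["commands"]}

```bash
mkdir -p pics; cat > h.py <<'E'
import numpy as np, cv2
from station import arm, viewer
def grab(n,save):
    f=viewer.grab_frame(n); cv2.imwrite(f'pics/{save}.png',f['image'])
    np.savez(f'pics/{save}.npz',m=f['mtx'],r=f['rvec'],t=f['tvec']); return f['image']
def P(save):
    d=np.load(f'pics/{save}.npz'); R=cv2.Rodrigues(d['r'])[0]; return d['m'],R,d['t'].ravel()
def ray(save,uv):
    m,R,t=P(save); return -R.T@t, R.T@np.linalg.solve(m,[uv[0],uv[1],1.])
def onz(save,uv,z):
    c,d=ray(save,uv); return c+d*(z-c[2])/d[2]
def tri(*obs):
    A=np.zeros((3,3));b=np.zeros(3)
    for s,uv in obs:
        c,d=ray(s,uv); d=d/np.linalg.norm(d); M=np.eye(3)-np.outer(d,d); A+=M;b+=M@c
    return np.linalg.solve(A,b)
def proj(save,p):
    m,R,t=P(save); q=m@(R@np.array(p)+t); return q[:2]/q[2]
E
python3 - <<'E'
from h import *
a=grab('scene','s0');b=grab('top','t0')
for n in('s0','t0'):
    c,d=ray(n,(320,240)); print(c,d)
s=arm.get_state();print(s['t'],s['eef_pos'],s['ee_rot'],s['force'],s['width'],arm.tip_reach)
E
```

```text
[1.1643302  0.30153177 1.04215805] [-0.53765957 -0.30379027 -0.78654008]
[ 0.43825255 -0.05178406  1.07582193] [ 0.07896712 -0.01725343 -0.99674319]
0.1 [ 0.15232866 -0.65716898  0.24770749] [ 3.14008527e+00 -1.42049526e-04 -2.91392566e+00] [-0.45102381 -0.07267789 -0.97453056] 0.08720552757654217 0.022
```

View pics/s0.png

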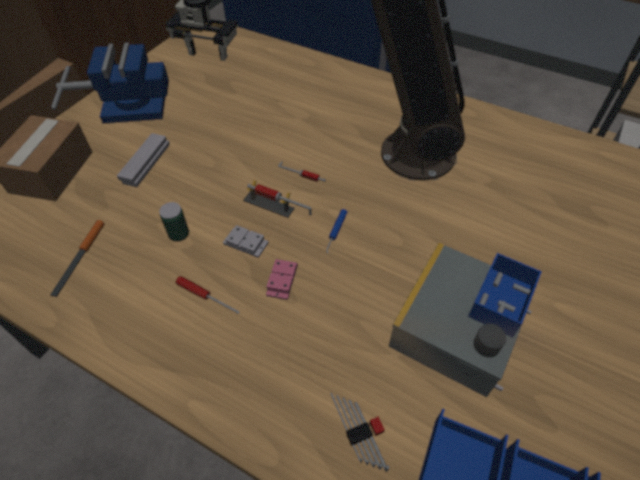

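View pics/t0.png

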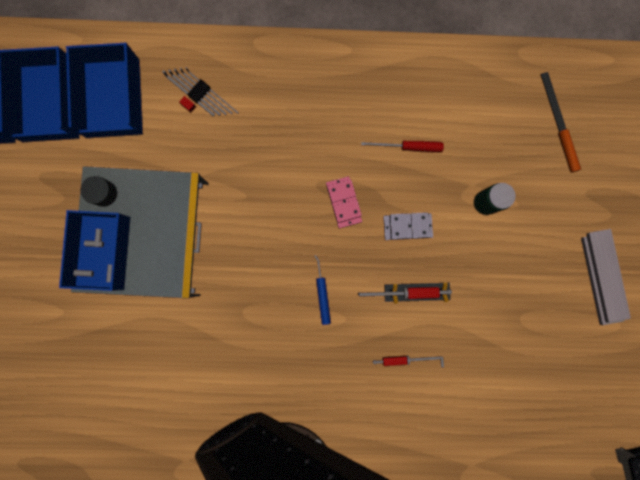

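The scene shows the riser at scene (455,315) / top (140,232), with its yellow front edge facing -y.

- Hook candidates: the hook in the rest, top (420,293) / scene (268,192), and a smaller look-alike, top (400,361) / scene (305,175). Choice: the larger one in the rest.
- Plate candidates: silver, top (408,226) / scene (246,240), and pink, top (344,202) / scene (282,278). Choice: silver.
- Other red handles are the screwdrivers at top (420,146) and (570,150).

Next is a close crop of the chosen things.

```bash
python3 - <<'E'
from h import *
t=cv2.imread('pics/t0.png');s=cv2.imread('pics/s0.png')
def cr(i,x,y,w,h,k): return cv2.convertScaleAbs(cv2.resize(i[y:y+h,x:x+w],None,fx=k,fy=k,interpolation=cv2.INTER_CUBIC),alpha=1.4)
a=np.hstack([cr(t,355,205,100,100,4),cr(s,222,175,100,100,4)])
b=np.hstack([cr(t,60,160,160,80,2.5),cr(s,385,240,160,80,2.5)])
def lab(c): return c
cv2.imwrite('pics/c1.png',a)
b=np.hstack([cr(t,60,160,150,150,2.66),cr(s,390,240,150,150,2.66)])
cv2.imwrite('pics/c2.png',b)
print(a.shape,b.shape)
E
```

```text
(400, 800, 3) (399, 798, 3)
```

View pics/c1.png

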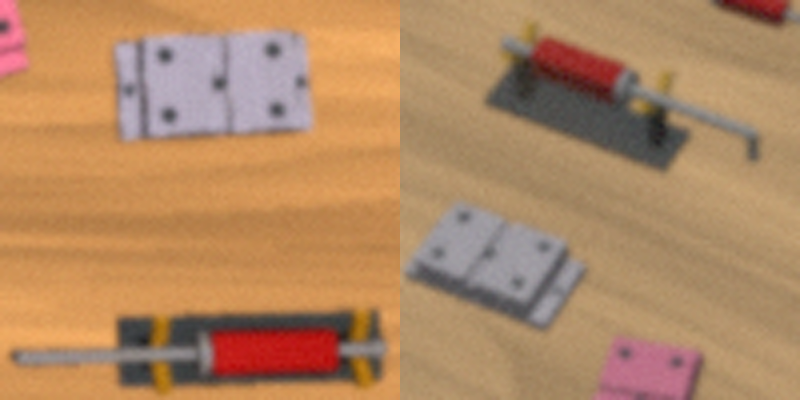

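View pics/c2.png

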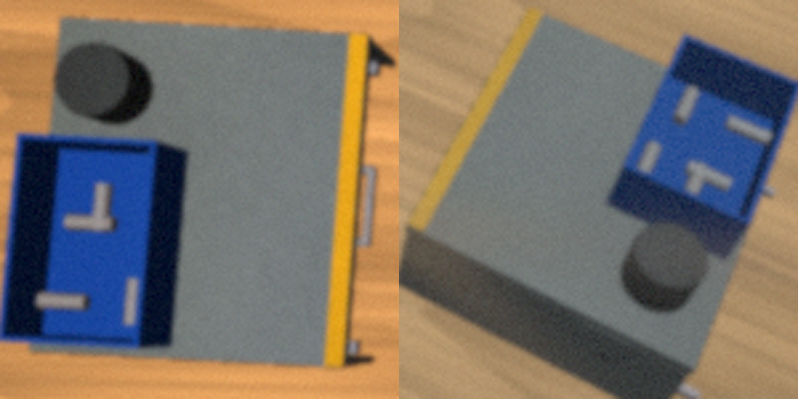

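Crop 1: the hook rod runs from top (15,357) to (385,348) and scene (503,43) to (755,133). Its point hangs at the left (riser-side) end. The silver plate's corners are about (117,45), (305,33), (312,130) and (122,140).

Crop 2: the shelf front-edge corners are top (367,34)/(345,366) and scene (541,12)/(415,230). The pull loop bar just shows at top (367,170)–(367,245).

```bash
cat > m1.py <<'E'
from h import *
np.set_printoptions(precision=4,suppress=True)
T=lambda u,v:('t0',(355+u/4-.4,205+v/4-.4)); S=lambda u,v:('s0',(222+(u-400)/4-.4,175+v/4-.4))
T2=lambda u,v:('t0',(60+u/2.66-.3,160+v/2.66-.3)); S2=lambda u,v:('s0',(390+(u-399)/2.66-.3,240+v/2.66-.3))
r=tri(T(384,348),S(505,43)); f=tri(T(15,357),S(756,133)); print('rod',r,f,np.linalg.norm(r-f))
print('grip ctr',r+(f-r)*.3, 'yaw',np.arctan2(f[1]-r[1],f[0]-r[0]))
print('tip bottom scene@24',onz(*S(754,158),.024))
a=tri(T2(367,34),S2(416,228)); b=tri(T2(345,366),S2(541,12)); print('edge',a,b,np.linalg.norm(a-b),(a+b)/2)
for z in(.106,):
  a=onz(*T2(367,34),z);b=onz(*T2(345,366),z);print(a,b,np.linalg.norm(a-b),(a+b)/2); e=b-a; print('riser x dir yaw',np.arctan2(e[0],-e[1])+0)
  a=onz(*S2(416,228),z);b=onz(*S2(541,12),z);print(a,b,np.linalg.norm(a-b),(a+b)/2)
print('bar ends',onz(*T2(375,168),.036),onz(*T2(370,245),.036))
for z in (.028,):
  print([onz(*T(*p),z) for p in((143,38),(305,33),(312,130),(148,138))])
c=[tri(T(165,55),S(438,253)),tri(T(273,50),S(464,216)),tri(T(169,115),S(517,282)),tri(T(278,110),S(544,246))]
print('holes',c)
E
python3 m1.py
```

```text
rod [ 0.4143 -0.3572  0.0512] [ 0.4049 -0.1558  0.0553] 0.20160216529376312
grip ctr [ 0.4114 -0.2968  0.0524] yaw 1.617394109688044
tip bottom scene@24 [ 0.4019 -0.1604  0.024 ]
edge [0.6483 0.1933 0.1027] [0.3881 0.2016 0.0988] 0.2603729192731647 [0.5182 0.1974 0.1007]
[0.6489 0.1894 0.106 ] [0.3909 0.1941 0.106 ] 0.2580561350047045 [0.5199 0.1918 0.106 ]
riser x dir yaw -1.589240476501836
[0.6485 0.1966 0.106 ] [0.3905 0.2074 0.106 ] 0.25817276427015706 [0.5195 0.202  0.106 ]
bar ends [0.5514 0.1949 0.036 ] [0.4873 0.1961 0.036 ]
[array([ 0.5841, -0.2269,  0.028 ]), array([ 0.5896, -0.3187,  0.028 ]), array([ 0.5347, -0.323 ,  0.028 ]), array([ 0.5277, -0.2305,  0.028 ])]
holes [array([ 0.5854, -0.2584,  0.055 ]), array([ 0.5713, -0.2856,  0.0685]), array([ 0.5483, -0.2559, -0.0129]), array([ 0.536 , -0.2806,  0.0109])]
```

Request:
apply_moves(commands=[[[-1, 0.133, 0.153, 0, 0.037], [-1, 0.133, 0.153, 0, 0.037], [-1, 0.133, 0.153, 0, 0.037], [-1, 0.133, 0.153, 0, 0.037], [-1, 0.133, 0.153, 0, 0.037], [-1, 0.133, 0.153, 0, 0.037], [-1, 0.133, 0.153, 0, 0.037], [-1, 0.133, 0.153, 0, 0.037], [-1, 0.133, 0.153, 0, 0.037], [-1, 0.133, 0.153, 0, 0.037], [-1, 0.133, 0.153, 0, 0.037], [-1, 0.133, 0.153, 0, 0.037]]])

```text
t: 1.3
eef_pos: [0.4723, -0.2888, 0.2484]
ee_rot: [3.141, 0.0, -1.514]
force: [1.2, -0.4, 0.4]
width: 0.0878
gripper_force: 0.0
```

```bash
python3 - <<'E'
from h import *
np.set_printoptions(precision=4,suppress=True)
i=grab('wrist','w1'); s=arm.get_state(); print(s['t'],s['q'],s['eef_pos'],s['ee_rot'],s['force']); print(ray('w1',(320,240)))
# bystanders at z~.01
for n,p in dict(deb1=(318,258),deb2=(325,325),pinkc=(344,202),pinkL=(335,228),can=(500,195),scr1=(362,143),scr2=(442,147)).items(): print(n,onz('t0',p,.015))
E
```

```text
1.35 [-0.1888  0.1616 -0.2561 -0.0007 -1.152   0.2551] [ 0.4757 -0.2859  0.2483] [-3.1404  0.0004 -1.5049] [2.8878 1.7576 0.8725]
(array([ 0.475 , -0.3611,  0.3843]), array([-0.0396,  0.2705, -0.9622]))
deb1 [ 0.4815 -0.0667  0.015 ]
deb2 [ 0.3324 -0.0862  0.015 ]
pinkc [ 0.6107 -0.1226  0.015 ]
pinkL [ 0.5505 -0.1035  0.015 ]
can [ 0.6375 -0.4818  0.015 ]
scr1 [ 0.7493 -0.1612  0.015 ]
scr2 [ 0.7459 -0.3469  0.015 ]
```

View pics/w1.png

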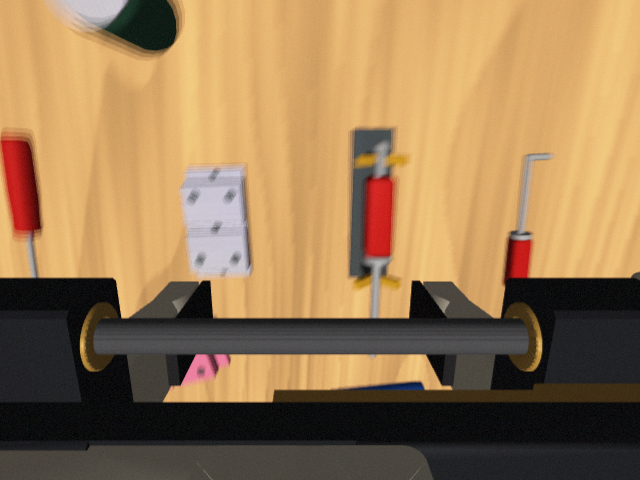

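The wrist view (up = -y, left = +x) shows the hook grip at (378,217) with its rod from (380,146) down. The small look-alike is at (520,255), the silver plate at (217,222), and part of the pink one at (207,365). The first frame was blurred, so I'll take a still one, shift, and triangulate.

```bash
python3 - <<'E'
from h import *
grab('wrist','w2')
E
```

Request:
apply_moves(commands=[[[-1, -0.1, 0.0, -0.1, 0], [-1, -0.1, 0.0, -0.1, 0], [-1, -0.05, 0.0, -0.05, 0], [-1, 0, 0, 0, 0], [-1, 0, 0, 0, 0]]])

```text
t: 1.9
eef_pos: [0.4219, -0.2907, 0.199]
ee_rot: [-3.141, -0.0, -1.519]
force: [0.9, 1.1, 0.8]
width: 0.0878
gripper_force: 0.0
```

```bash
cat > m2.py <<'E'
from h import *
np.set_printoptions(precision=4,suppress=True)
import os
if not os.path.exists('pics/w3.png'): grab('wrist','w3')
print(arm.get_state()['eef_pos'],arm.get_state()['ee_rot'])
def blobs(n):
    i=cv2.imread(f'pics/{n}.png'); h=cv2.cvtColor(i,cv2.COLOR_BGR2HSV)
    red=((h[...,0]<8)|(h[...,0]>172))&(h[...,1]>170)&(h[...,2]>70)
    gr=(h[...,1]<45)&(h[...,2]>120)
    out=[]
    for m,z in((red,.064),(gr,.028)):
        m=m.astype(np.uint8)*255; m[280:]=0; m=cv2.morphologyEx(m,cv2.MORPH_CLOSE,np.ones((5,5)));m=cv2.morphologyEx(m,cv2.MORPH_OPEN,np.ones((5,5)))
        cs=cv2.findContours(m,0,2)[0]
        for c in cs:
            if cv2.contourArea(c)<800: continue
            r=cv2.minAreaRect(c); b=cv2.boxPoints(r); w=np.array([onz(n,p,z) for p in b])
            e=w[1]-w[0]; e2=w[2]-w[1]; L=e if np.linalg.norm(e)>np.linalg.norm(e2) else e2
            if L[1]<0:L=-L
            print(n,'z',z,'px',np.array(r[0]),'ctr',w.mean(0),'sizes',np.linalg.norm(e),np.linalg.norm(e2),'yaw',np.arctan2(L[1],L[0])); out.append(r[0])
for n in('w2','w3'): blobs(n)
E
python3 m2.py
python3 - <<'E'
import cv2,numpy as np
a=cv2.imread('pics/w2.png')[60:300,120:480];b=cv2.imread('pics/w3.png')[60:300,60:420]
c=np.vstack([a,b]);cv2.imwrite('pics/c3.png',cv2.resize(c,None,fx=1.25,fy=1.25))
E
```

```text
[ 0.4224 -0.2908  0.1993] [-3.1406 -0.0007 -1.5191]
w2 z 0.064 px [387.2814 211.8082] ctr [ 0.4107 -0.2956  0.064 ] sizes 0.06884304838472928 0.024215371724751317 yaw 1.6356067227042865
w2 z 0.064 px [ 25.3723 172.175 ] ctr [ 0.71   -0.3082  0.064 ] sizes 0.026597633041920612 0.08366156441036524 yaw 1.5480918049821082
w2 z 0.028 px [221.0362 213.7232] ctr [ 0.558  -0.2754  0.028 ] sizes 0.05714181623493735 0.1048853969888686 yaw 1.6460577569358057
w3 z 0.064 px [326. 227.] ctr [ 0.4098 -0.2958  0.064 ] sizes 0.022251855244643074 0.06810764273965278 yaw 1.6446120115802396
w3 z 0.028 px [139.5767 224.3639] ctr [ 0.5594 -0.2805  0.028 ] sizes 0.059631169404868796 0.09428623429172955 yaw 1.5784764640595375
```

View pics/c3.png

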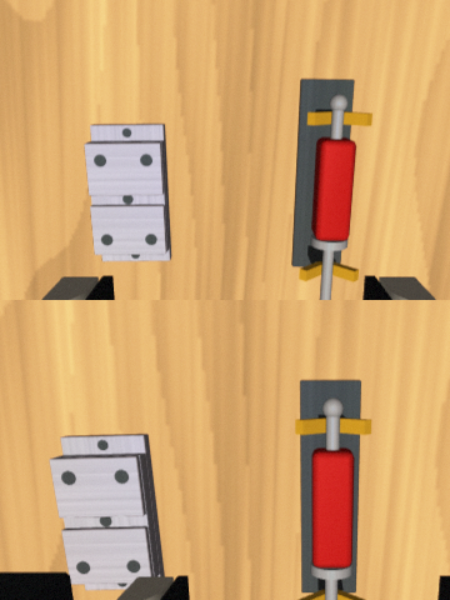

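Both crops show the hook in both notches (grip at crop (335,190) and (332,510)) and the silver plate's holes. Now I'll triangulate both.

```bash
python3 - <<'E'
from h import *
np.set_printoptions(precision=4,suppress=True)
print('grip',tri(('w2',(387.3,211.8)),('w3',(326,227))))
A=lambda u,v:('w2',(120+u/1.25,60+v/1.25));B=lambda u,v:('w3',(60+u/1.25,60+(v-300)/1.25))
H=np.array([tri(A(*a),B(*b)) for a,b in[((100,160),(69,478)),((146,160),(122,477)),((107,240),(83,567)),((151,239),(134,567)),((128,199),(106,521))]])
print(H, H[:4].mean(0)); d=(H[2]+H[3]-H[0]-H[1]); print('plate yaw',np.arctan2(d[1],d[0]))
for n,F,pts in(('w2',A,((100,160),(146,160),(107,240),(151,239))),('w3',B,((69,478),(122,477),(83,567),(134,567)))):
  h=np.array([onz(*F(*p),.028) for p in pts]); d=h[2]+h[3]-h[0]-h[1]; print(n,h.mean(0),np.arctan2(d[1],d[0]))
# hook rod axis: rear ball and collar
for n,F,pts in(('w2',A,((340,103),(327,275))),('w3',B,((333,408),(332,590)))):
  h=np.array([onz(*F(*p),.052) for p in pts]); d=h[1]-h[0]; print(n,h,np.arctan2(d[1],d[0]))
E
```

```text
grip [ 0.4096 -0.2955  0.0585]
[[ 0.577  -0.3001  0.0292]
 [ 0.5435 -0.3023  0.0285]
 [ 0.5722 -0.2397  0.0301]
 [ 0.5386 -0.2418  0.0292]
 [ 0.5576 -0.271   0.0236]] [ 0.5578 -0.271   0.0293]
plate yaw 1.6517109956339404
w2 [ 0.5582 -0.2709  0.028 ] 1.6484855474516256
w3 [ 0.5584 -0.2703  0.028 ] 1.6459359747607267
w2 [[ 0.4113 -0.3529  0.052 ]
 [ 0.4058 -0.2307  0.052 ]] 1.6159663570062306
w3 [[ 0.4126 -0.3527  0.052 ]
 [ 0.4062 -0.2414  0.052 ]] 1.628170136799896
```

Grip centre is (0.410, -0.2955, ~0.054), yaw 1.625, which matches the stated height of 0.052. Plate centre is (0.558, -0.271), yaw 1.648, top at 0.029. Going for the hook.

Request:
apply_moves(commands=[[[-1, -0.031, -0.012, -0.15, 0], [-1, -0.031, -0.012, -0.2, 0], [-1, 0, 0, -0.2, 0], [-1, 0, 0, -0.156, 0], [-1, 0, 0, 0, 0], [-1, 0, 0, 0, 0], [1, 0, 0, 0, 0], [1, 0, 0, 0, 0], [1, 0, 0, 0, 0], [1, 0, 0, 0, 0], [1, 0, 0, 0, 0], [1, 0, 0, 0, 0]]], force=40)

```text
t: 3.15
eef_pos: [0.4093, -0.2952, 0.0575]
ee_rot: [-3.141, -0.0, -1.519]
force: [-0.4, 0.0, -0.5]
width: 0.0448
gripper_force: 0.0
```

Request:
apply_moves(commands=[[[1, 0, 0, 0, 0], [1, 0, 0, 0, 0], [1, 0, 0, 0, 0], [1, 0, 0, 0, 0], [1, 0, 0, 0, 0], [1, 0, 0, 0, 0]]])

```text
t: 3.75
eef_pos: [0.4105, -0.2954, 0.0577]
ee_rot: [-3.139, -0.001, -1.519]
force: [5.3, 0.4, -0.9]
width: 0.0237
gripper_force: 40.0
```

The hook is gripped (width 23.7 mm, 40 N). I'll lift it clear while refining the riser edge from the existing images.

Request:
apply_moves(commands=[[[1, 0, 0, 0.05, 0], [1, 0, 0, 0.1, 0], [1, 0, 0, 0.15, 0], [1, 0, 0, 0.15, 0], [1, 0, 0, 0, 0]]])

```text
t: 4.25
eef_pos: [0.4101, -0.2958, 0.1513]
ee_rot: [-3.137, -0.002, -1.518]
force: [1.2, -0.2, -1.3]
width: 0.0239
gripper_force: 40.0
```

```bash
python3 - <<'E'
from h import *
np.set_printoptions(precision=4,suppress=True)
for n,(x0,x1,y0,y1) in(('t0',(170,215,160,305)),('s0',(385,450,240,335))):
    i=cv2.imread(f'pics/{n}.png'); h=cv2.cvtColor(i,cv2.COLOR_BGR2HSV)
    m=(h[...,0]>18)&(h[...,0]<32)&(h[...,1]>190)&(h[...,2]>90)
    M=np.zeros_like(m);M[y0:y1,x0:x1]=m[y0:y1,x0:x1]
    L=[];Rr=[]
    for y in range(y0,y1):
        xs=np.flatnonzero(M[y])
        if len(xs)>=4: L.append((xs[0]-.5,y));Rr.append((xs[-1]+.5,y))
    print(n,len(L),L[0],L[-1])
    for nm,pts in(('L',L),('R',Rr)):
        for z in(.106,.094):
            w=np.array([onz(n,p,z) for p in pts[5:-5]]); k=np.polyfit(w[:,0],w[:,1],1); r=w[:,1]-np.polyval(k,w[:,0]); k=np.polyfit(w[abs(r)<.004,0],w[abs(r)<.004,1],1)
            print(n,nm,z,'y at .52',np.polyval(k,.52),'slope',k[0],'xrange',w[:,0].min(),w[:,0].max())
print(arm.get_state()['force'],arm.get_state()['eef_pos'])
E
```

```text
t0 125 (np.float64(191.5), 173) (np.float64(183.5), 297)
t0 L 0.106 y at .52 0.20514284250024542 slope -0.026756746030469184 xrange 0.4012688059363657 0.6369105005118867
t0 L 0.094 y at .52 0.20834896758610696 slope -0.02675674603046895 xrange 0.4008111910238127 0.6393685758502528
t0 R 0.106 y at .52 0.19273688738884429 slope -0.028219291873885693 xrange 0.4015671675229717 0.6372896235686989
t0 R 0.094 y at .52 0.19579098791769475 slope -0.028219291873886027 xrange 0.4011132443593296 0.6397523899503995Traceback (most recent call last):
  File "<stdin>", line 11, in <module>
IndexError: list index out of range
```

The edge comes out as y≈0.195 at x=0.52, with riser yaw≈1.543. Moving to a pre-insert pose in front of the shelf.

Request:
apply_moves(commands=[[[1, 0.066, 0.203, 0, -0.0032], [1, 0.066, 0.203, 0, -0.0032], [1, 0.066, 0.203, 0, -0.0032], [1, 0.066, 0.203, 0, -0.0032], [1, 0.066, 0.203, -0.085, -0.0032], [1, 0.066, 0.203, -0.085, -0.0032], [1, 0.066, 0.203, -0.085, -0.0032], [1, 0.066, 0.203, -0.085, -0.0032], [1, 0, 0, 0, 0], [1, 0, 0, 0, 0], [1, 0, 0, 0, 0]]])

```text
t: 5.35
eef_pos: [0.5138, 0.0288, 0.0791]
ee_rot: [3.14, -0.001, -1.6]
force: [1.2, -0.5, -1.7]
width: 0.024
gripper_force: 40.0
```

```bash
python3 - <<'E'
from h import *
t=grab('top','t1');s=grab('scene','s1'); S=arm.get_state(); print(S['t'],S['eef_pos'],S['ee_rot'],S['q'])
a=cv2.resize(t[190:290,150:250],None,fx=4,fy=4,interpolation=cv2.INTER_CUBIC); b=cv2.resize(s[240:340,350:450],None,fx=4,fy=4,interpolation=cv2.INTER_CUBIC)
cv2.imwrite('pics/c4.png',cv2.convertScaleAbs(np.hstack([a,b]),alpha=1.5))
E
```

```text
5.45 [0.51430804 0.0286057  0.07966589] [ 3.14141327e+00 -2.89448255e-05 -1.60067852e+00] [ 4.37064413e-01  2.77478517e-01 -5.51135164e-01 -8.12173150e-05
 -7.42355856e-01 -4.66886761e-01]
```

View pics/c4.png

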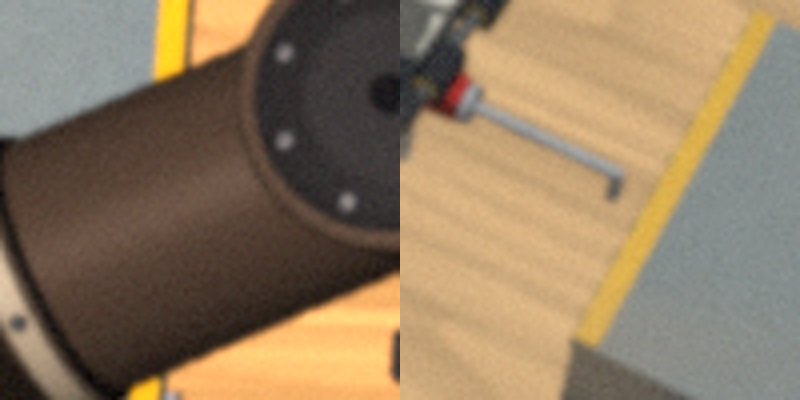

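The top view is blocked by the arm. The scene crop shows the hook's bend at (622,178) and the outer stripe line from (755,12) to (578,340); the point hangs down in front of the edge.

```bash
python3 - <<'E'
from h import *
np.set_printoptions(precision=4,suppress=True)
F=lambda u,v:(350+(u-400)/4-.4,240+v/4-.4)
print('rod end @.074',onz('s1',F(622,176),.074),'tip low @.046',onz('s1',F(613,197),.046))
print('collar',onz('s1',F(468,103),.074))
for z in(.106,): 
  a=onz('s1',F(755,12),z);b=onz('s1',F(578,340),z);print(a,b,np.linalg.norm(a-b)); k=(b-a)[1]/(b-a)[0]; print('edge y at .52',a[1]+k*(.52-a[0]),k)
E
```

```text
rod end @.074 [0.5191 0.1671 0.074 ] tip low @.046 [0.517  0.1644 0.046 ]
collar [0.5158 0.0648 0.074 ]
[0.3914 0.1956 0.106 ] [0.6488 0.1921 0.106 ] 0.25736342862341294
edge y at .52 0.19384297307930104 -0.01338384662623866
```

Request:
apply_moves(commands=[[[1, 0, 0, 0.02, 0], [1, 0.01, 0.1, 0, 0], [1, 0, 0.1, 0, 0], [1, 0, 0.082, 0, 0], [1, 0, 0, 0, 0], [1, 0, 0, -0.04, 0], [1, 0, 0, -0.04, 0], [1, 0, 0, -0.035, 0], [1, 0, 0, 0, 0], [1, 0, 0, 0, 0], [1, 0, 0, 0, 0]]])

```text
t: 6.55
eef_pos: [0.517, 0.0859, 0.0604]
ee_rot: [-3.141, -0.0, -1.6]
force: [0.6, 0.2, -2.1]
width: 0.0238
gripper_force: 40.0
```

Request:
apply_moves(commands=[[[1, 0, -0.05, 0, 0], [1, -0.002, -0.08, 0, 0], [1, -0.002, -0.1, 0, 0], [1, -0.002, -0.1, 0, 0], [1, -0.002, -0.1, 0, 0], [1, -0.002, -0.1, 0, 0], [1, -0.002, -0.1, 0, 0], [1, -0.002, -0.1, 0, 0], [1, -0.002, -0.08, 0, 0], [1, -0.002, -0.06, 0, 0]]])

```text
t: 7.55
eef_pos: [0.513, -0.0892, 0.0606]
ee_rot: [-3.141, 0.001, -1.6]
force: [-0.2, 4.3, -1.8]
width: 0.0236
gripper_force: 40.0
```

It's pulling the tray (about 4 N). Easing on to the stop.

Request:
apply_moves(commands=[[[1, 0, -0.025, 0, 0], [1, 0, -0.025, 0, 0], [1, 0, 0, 0, 0], [1, 0, 0, 0, 0]]])

```text
t: 7.95
eef_pos: [0.5133, -0.0979, 0.0604]
ee_rot: [-3.142, -0.0, -1.599]
force: [0.1, 0.4, -0.6]
width: 0.0236
gripper_force: 40.0
```

Request:
apply_moves(commands=[[[1, 0, -0.025, 0, 0], [1, 0, -0.025, 0, 0], [1, 0, 0, 0, 0]]])

```text
t: 8.25
eef_pos: [0.5131, -0.1084, 0.0603]
ee_rot: [3.141, -0.0, -1.599]
force: [-1.1, 0.7, -2.0]
width: 0.0236
gripper_force: 40.0
```

```bash
python3 - <<'E'
from h import *
s=grab('scene','s2'); S=arm.get_state(); print(S['t'],S['eef_pos'],S['force'])
a=cv2.resize(s[200:360,270:480],None,fx=3.6,fy=3.6,interpolation=cv2.INTER_CUBIC)
cv2.imwrite('pics/c5.png',cv2.convertScaleAbs(a,alpha=1.5))
E
```

```text
8.3 [ 0.51313874 -0.10828367  0.06032709] [ 0.50813444 -0.75752809 -1.99143587]
```

View pics/c5.png

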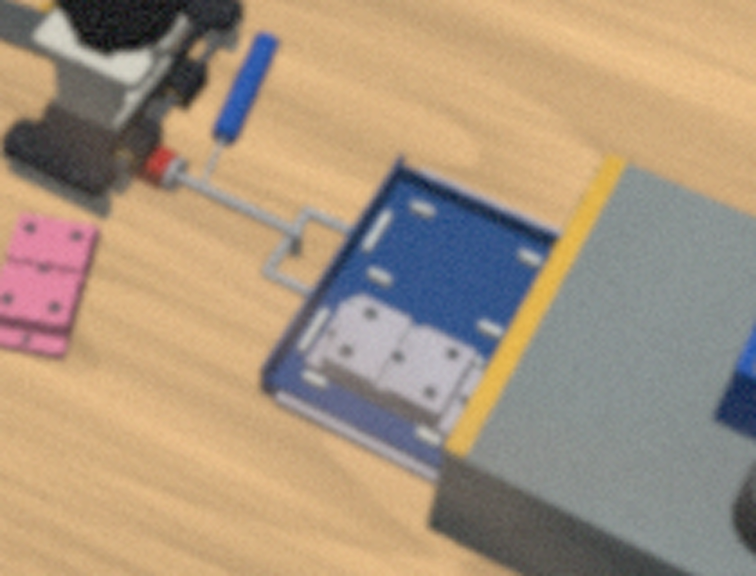

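The tray is drawn out and the hook's point is in the loop at (295,238). The nest stops, the finished plate and the bystanders are undisturbed. Checking the travel.

```bash
python3 - <<'E'
from h import *
np.set_printoptions(precision=4,suppress=True)
F=lambda u,v:(270+u/3.6-.4,200+v/3.6-.4)
for n,p,z in(('wall far',(403,163),.046),('wall near',(266,384),.046),('bar l',(297,215),.036),('bar r',(266,275),.036),('st',(424,208),.026),('st',(378,275),.026),('st',(530,258),.026),('st',(490,328),.026),('stf',(377,230),.026),('edge',(611,160),.106),('edge',(449,448),.106)): print(n,onz('s2',F(*p),z))
E
```

```text
wall far [0.4201 0.0634 0.046 ]
wall near [0.6294 0.0617 0.046 ]
bar l [0.4914 0.015  0.036 ]
bar r [0.5474 0.0194 0.036 ]
st [0.4349 0.0889 0.026 ]
st [0.5033 0.0848 0.026 ]
st [0.4385 0.1717 0.026 ]
st [0.5055 0.1699 0.026 ]
stf [0.4688 0.0677 0.026 ]
edge [0.3945 0.1992 0.106 ]
edge [0.6473 0.192  0.106 ]
```

Request:
apply_moves(commands=[[[1, 0, -0.02, 0, 0], [1, 0, -0.015, 0, 0], [1, 0, 0, 0, 0]]])

```text
t: 8.6
eef_pos: [0.5135, -0.1114, 0.0595]
ee_rot: [-3.141, 0.005, -1.6]
force: [-1.1, 29.5, -4.3]
width: 0.0237
gripper_force: 40.0
```

29 N at the stop, so the tray is fully out. Now unhook: ease forward, lift, and head back over the rest.

Request:
apply_moves(commands=[[[1, 0, 0.04, 0, 0], [1, 0, 0.015, 0, 0], [1, 0, 0, 0.1, 0], [1, 0, 0, 0.15, 0], [1, 0, 0, 0.15, 0], [1, 0, 0, 0.1, 0], [1, -0.103, -0.193, 0, 0.0052], [1, -0.103, -0.193, 0, 0.0052], [1, -0.103, -0.193, 0, 0.0052], [1, -0.103, -0.193, 0, 0.0052], [1, -0.103, -0.193, 0, 0.0052], [1, 0, 0, 0, 0]]])

```text
t: 9.8
eef_pos: [0.4072, -0.3005, 0.1603]
ee_rot: [3.14, -0.0, -1.522]
force: [-0.4, 0.2, -1.5]
width: 0.0234
gripper_force: 40.0
```

Request:
apply_moves(commands=[[[1, 0, 0, 0, 0], [1, 0, 0, 0, 0]]])

```text
t: 10.0
eef_pos: [0.4103, -0.2969, 0.1604]
ee_rot: [-3.141, -0.0, -1.518]
force: [0.0, -0.1, -1.5]
width: 0.0237
gripper_force: 40.0
```

```bash
python3 - <<'E'
from h import *
s=grab('scene','s3'); t=grab('top','t3');S=arm.get_state(); print(S['t'],S['eef_pos'],S['ee_rot'],S['force'])
k=4
a=cv2.resize(s[110:250,220:320],None,fx=k,fy=k,interpolation=cv2.INTER_CUBIC);b=cv2.resize(t[230:370,330:430],None,fx=k,fy=k,interpolation=cv2.INTER_CUBIC)
cv2.imwrite('pics/c6.png',cv2.convertScaleAbs(np.hstack([a,b]),alpha=1.5))
E
```

```text
10.1 [ 0.41069407 -0.29634457  0.16043361] [-3.14145484e+00 -1.33317445e-04 -1.51646987e+00] [ 1.69463015  0.33092158 -1.67176382]
```

View pics/c6.png

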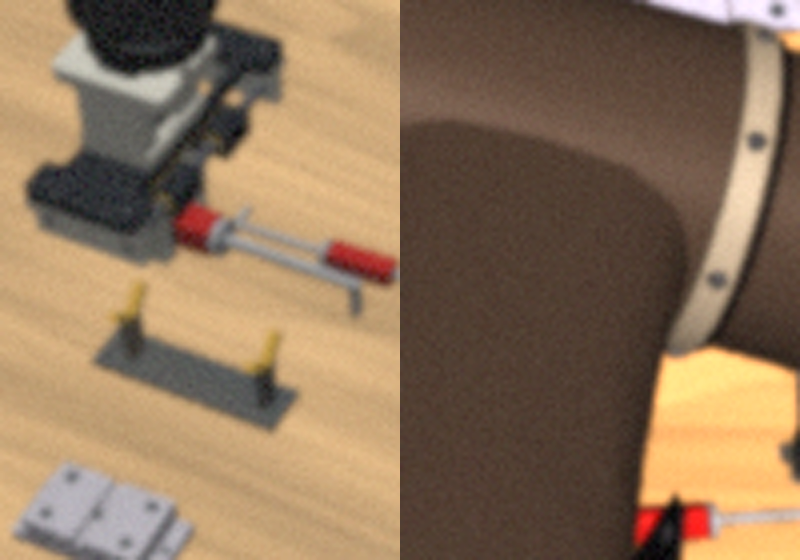

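The hook hangs level above the rest: its bend is at crop (357,283), with the posts at (130,320) and (268,370). Checking for axial slip.

```bash
python3 - <<'E'
from h import *
np.set_printoptions(precision=4,suppress=True)
F=lambda u,v:(220+u/4-.4,110+v/4-.4)
for z in(.155,): print('rod end',onz('s3',F(358,280),z),'collar',onz('s3',F(218,234),z),'tip',onz('s3',F(354,312),z-.028))
print('expected px rod end',(proj('s3',[.403,-.156,.155])+.4-[220,110])*4)
E
```

```text
rod end [ 0.3993 -0.162   0.155 ] collar [ 0.407  -0.2636  0.155 ] tip [ 0.4019 -0.1642  0.127 ]
expected px rod end [363.171  286.8437]
```

Request:
apply_moves(commands=[[[1, 0, 0.005, -0.15, 0], [1, 0, 0, -0.15, 0], [1, 0, 0, -0.1, 0], [1, 0, 0, -0.05, 0], [1, 0, 0, -0.03, 0], [1, 0, 0, -0.025, 0], [1, 0, 0, -0.006, 0], [1, 0, 0, 0, 0], [1, 0, 0, 0, 0]]])

```text
t: 11.0
eef_pos: [0.4106, -0.2961, 0.0588]
ee_rot: [-3.14, -0.0, -1.518]
force: [0.1, -0.3, -1.4]
width: 0.0238
gripper_force: 40.0
```

Request:
apply_moves(commands=[[[1, 0, 0, -0.006, 0], [1, 0, 0, 0, 0], [0.2, 0, 0, 0, 0], [-0.2, 0, 0, 0, 0], [-1, 0, 0, 0, 0], [-1, 0, 0, 0, 0], [-1, 0, 0, 0, 0], [-1, 0, 0, 0, 0], [-1, 0, 0, 0, 0], [-1, 0, 0, 0, 0], [-1, 0, 0, 0, 0]]])

```text
t: 12.1
eef_pos: [0.4102, -0.2959, 0.057]
ee_rot: [3.142, 0.0, -1.518]
force: [-0.4, 0.1, -0.3]
width: 0.0864
gripper_force: 0.0
```

Request:
apply_moves(commands=[[[-1, 0, 0, 0.1, 0], [-1, 0, 0, 0.2, 0], [-1, 0, 0, 0.2, 0], [-1, 0.06, 0.025, 0.2, 0], [-1, 0, 0, 0, 0.0], [-1, 0, 0, 0, 0]]])

```text
t: 12.7
eef_pos: [0.4228, -0.2909, 0.1978]
ee_rot: [-3.139, -0.0, -1.517]
force: [-0.6, 0.5, -0.6]
width: 0.0876
gripper_force: 0.0
```

```bash
sed -i 's/w3.png/w4.png/;s/.wrist.,.w3./"wrist","w4"/;s/(.w2.,.w3.)/("w3","w4")/' m2.py; python3 m2.py
```

```text
[ 0.4218 -0.2906  0.1966] [ 3.1416  0.0005 -1.5178]
w3 z 0.064 px [326. 227.] ctr [ 0.4098 -0.2958  0.064 ] sizes 0.022251855244643074 0.06810764273965278 yaw 1.6446120115802396
w3 z 0.028 px [139.5767 224.3639] ctr [ 0.5594 -0.2805  0.028 ] sizes 0.059631169404868796 0.09428623429172955 yaw 1.5784764640595375
w4 z 0.064 px [328. 226.] ctr [ 0.4096 -0.297   0.064 ] sizes 0.022132718325884166 0.06769554232848986 yaw 1.6478200667652447
w4 z 0.028 px [141.229  224.2938] ctr [ 0.5588 -0.2807  0.028 ] sizes 0.05937216560522779 0.09362081696973872 yaw 1.5729797756479411
```

The hook is back within about 1 mm. Going to the plate.

Request:
apply_moves(commands=[[[-1, 0.17, 0.025, 0, 0.002], [-1, 0.17, 0.025, 0, 0.002], [-1, 0.17, 0.024, -0.05, 0.002], [-1, 0.17, 0.024, -0.1, 0.002], [-1, 0, 0, -0.2, 0], [-1, 0, 0, -0.2, 0], [-1, 0, 0, -0.15, 0], [-1, 0, 0, -0.1, 0], [-1, 0, 0, -0.05, 0], [-1, 0, 0, 0, 0], [-1, 0, 0, 0, 0], [-1, 0, 0, 0, 0]]])

```text
t: 13.95
eef_pos: [0.5586, -0.2715, 0.0277]
ee_rot: [-3.141, -0.0, -1.493]
force: [-0.0, -0.5, -0.9]
width: 0.0875
gripper_force: 0.0
```

Request:
apply_moves(commands=[[[0.2, 0, 0, -0.008, 0], [1, 0, 0, 0, 0], [1, 0, 0, 0, 0], [1, 0, 0, 0, 0], [1, 0, 0, 0, 0], [1, 0, 0, 0, 0], [1, 0, 0, 0, 0], [1, 0, 0, 0, 0]]], force=35)

```text
t: 14.75
eef_pos: [0.5586, -0.2714, 0.0256]
ee_rot: [-3.141, -0.0, -1.492]
force: [0.8, 1.0, 1.7]
width: 0.0556
gripper_force: 35.0
```

The plate is gripped (55.6 mm). The nest estimate agrees from the edge (0.4706, 0.130) and from the stops (0.4706, 0.129). Lifting and carrying it over to look once more with the wrist camera.

Request:
apply_moves(commands=[[[1, 0, 0, 0.08, 0], [1, 0, 0, 0.15, 0], [1, 0, 0, 0.22, 0], [1, -0.04, 0.1, 0.22, -0.003], [1, -0.05, 0.2, 0.1, -0.004], [1, -0.05, 0.22, 0.1, -0.004], [1, -0.05, 0.22, 0.1, -0.004], [1, -0.05, 0.22, 0.1, -0.004], [1, -0.05, 0.22, 0.1, -0.004], [1, -0.05, 0.22, 0, -0.004], [1, -0.05, 0.22, 0, -0.003], [1, -0.05, 0.22, 0, -0.003]]])

```text
t: 15.95
eef_pos: [0.4685, 0.0979, 0.2588]
ee_rot: [3.14, -0.0, -1.597]
force: [0.8, 0.2, -3.6]
width: 0.0558
gripper_force: 35.0
```

Request:
apply_moves(commands=[[[1, 0, 0.2, 0, 0], [1, 0, 0.2, 0, 0], [1, 0, 0.12, 0, 0], [1, 0, 0, 0, 0], [1, 0, 0, 0, 0], [1, 0, 0, 0, 0]]])

```text
t: 16.55
eef_pos: [0.4697, 0.1998, 0.2588]
ee_rot: [3.14, -0.001, -1.597]
force: [1.1, 0.4, -3.8]
width: 0.0557
gripper_force: 35.0
```

```bash
python3 - <<'E'
from h import *
i=grab('wrist','w5');S=arm.get_state(); print(S['t'],S['eef_pos'],S['ee_rot'],S['force'],S['width'])
cv2.imwrite('pics/c7.png',cv2.convertScaleAbs(cv2.resize(i,None,fx=1.25,fy=1.25,interpolation=cv2.INTER_CUBIC),alpha=1.3))
E
```

```text
16.6 [0.4699121  0.19966744 0.25903723] [ 3.14083643e+00 -5.32495158e-04 -1.59712660e+00] [ 0.56008545 -0.68022612 -3.19089615] 0.05601613036553734
```

View pics/c7.png

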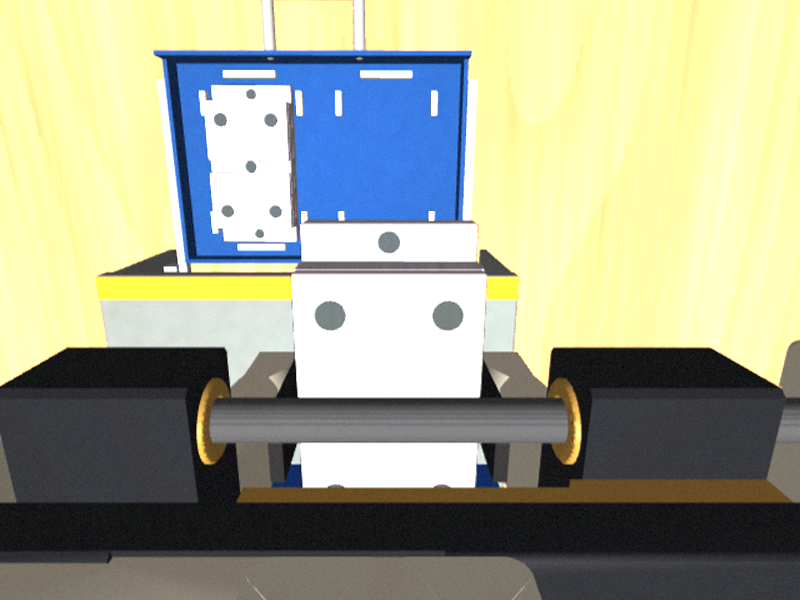

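The wrist view shows the empty nest's stops. The front stop is (360–412, 70–78), the side stops are left x≈342 and right x≈431 at v≈102, and left 344 and right 429 at v≈215. The finished plate is at (250,165). The held plate's hole pair is at (329,315) and (448,315).

```bash
python3 - <<'E'
from h import *
np.set_printoptions(precision=4,suppress=True)
C=lambda u,v:('w5',((u+.5)/1.25-.5,(v+.5)/1.25-.5))
a={k:onz(*C(*p),.026) for k,p in dict(fs=(386,78),fs2=(248,78),bs2=(261,244),lt=(342,103),rt=(431,103),lb=(344.5,215),rb=(428.5,215),lt2=(205,103),rt2=(296,103),lb2=(218,222),rb2=(302,217)).items()}
for k,v in a.items(): print(k,v)
print('full nest ctr',(a['fs2']+a['bs2'])/2, 'len',np.linalg.norm(a['fs2']-a['bs2']))
ax=(a['bs2']-a['fs2'])/np.linalg.norm(a['bs2']-a['fs2']); print('axis yaw',np.arctan2(ax[1],ax[0]))
print('mid top',(a['lt']+a['rt'])/2,np.linalg.norm(a['lt']-a['rt']),'mid bot',(a['lb']+a['rb'])/2,np.linalg.norm(a['lb']-a['rb']))
w=a['lt']-a['rt'];print('edge yaw',np.arctan2(-w[0],w[1])); 
h1,h2=onz(*C(329,315),.2615),onz(*C(448,315),.2615);print('held holes',h1,h2,(h1+h2)/2,np.linalg.norm(h1-h2))
for z in(.06,.08): pass
print('tray front wall corners z.046',onz(*C(157,53),.046),onz(*C(470,53),.046))
# done plate: holes z=.046
H=np.array([onz(*C(*p),.046) for p in((220,120),(270,120),(228,211),(276,211))]);print('done',H.mean(0))
# triangulated heights of stops vs scene s2
F=lambda u,v:('s2',(270+u/3.6-.4,200+v/3.6-.4))
for s,wc in(((377,230),(386,74)),((424,208),(434,103)),((378,275),(338,103)),((490,328),(341,215)),((530,258),(432,215))): print('stop tri',tri(F(*s),C(*wc)))
E
```

```text
fs [0.4664 0.0699 0.026 ]
fs2 [0.563  0.0675 0.026 ]
bs2 [0.5651 0.1844 0.026 ]
lt [0.4981 0.0854 0.026 ]
rt [0.435 0.087 0.026]
lb [0.5002 0.1641 0.026 ]
rb [0.437  0.1657 0.026 ]
lt2 [0.5951 0.083  0.026 ]
rt2 [0.5306 0.0846 0.026 ]
lb2 [0.5959 0.1669 0.026 ]
rb2 [0.5323 0.1647 0.026 ]
full nest ctr [0.564  0.1259 0.026 ] len 0.11690576692912463
axis yaw 1.5528407218316624
mid top [0.4665 0.0862 0.026 ] 0.06308765429423877 mid bot [0.4686 0.1649 0.026 ] 0.06319721739918961
edge yaw -1.5960097100315083
held holes [0.4846 0.169  0.2615] [0.4503 0.1699 0.2615] [0.4674 0.1695 0.2615] 0.03422886042542537
tray front wall corners z.046 [0.6156 0.0542 0.046 ] [0.4112 0.0594 0.046 ]
done [0.5632 0.1272 0.046 ]
stop tri [0.4664 0.0668 0.0224]
stop tri [0.4324 0.0874 0.0224]
stop tri [0.5012 0.0846 0.0229]
stop tri [0.5027 0.1669 0.0204]
stop tri [0.4328 0.1687 0.0168]
```

Nest centre is (0.468, 0.1285), and nest minus held plate is (-0.0005, -0.071). Aligning, then descending to just above the nest.

Request:
apply_moves(commands=[[[1, 0, -0.118, 0, 0], [1, 0, -0.118, 0, 0], [1, 0, -0.119, 0, 0], [1, 0, 0, -0.1, 0], [1, 0, 0, -0.2, 0], [1, 0, 0, -0.2, 0], [1, 0, 0, -0.2, 0], [1, 0, 0, -0.15, 0], [1, 0, 0, -0.1, 0], [1, 0, 0, -0.03, 0], [1, 0, 0, 0, 0], [1, 0, 0, 0, 0]]])

```text
t: 17.8
eef_pos: [0.471, 0.1298, 0.0645]
ee_rot: [-3.14, 0.001, -1.596]
force: [0.2, 0.0, -4.3]
width: 0.0558
gripper_force: 35.0
```

Request:
apply_moves(commands=[[[1, -0.006, -0.005, -0.02, 0], [1, 0, 0, -0.03, 0], [1, 0, 0, -0.025, 0], [1, 0, 0, -0.012, 0], [1, 0, 0, -0.008, 0], [1, 0, 0, 0, 0], [1, 0, 0, 0, 0]]])

```text
t: 18.5
eef_pos: [0.4691, 0.1287, 0.0444]
ee_rot: [-3.142, -0.0, -1.596]
force: [0.1, 0.7, -4.0]
width: 0.0559
gripper_force: 35.0
```

Request:
apply_moves(commands=[[[1, 0, 0, -0.004, 0], [1, 0, 0, -0.003, 0], [1, 0, 0, 0, 0]]])

```text
t: 18.8
eef_pos: [0.4692, 0.1288, 0.0435]
ee_rot: [-3.141, 0.0, -1.596]
force: [-2.1, -0.5, 3.0]
width: 0.0558
gripper_force: 35.0
```

Touchdown: vertical force went from -4 to +3 N. Releasing to about 63 mm and rising.

Request:
apply_moves(commands=[[[-0.43, 0, 0, 0, 0], [-0.43, 0, 0, 0, 0], [-0.43, 0, 0, 0, 0], [-0.43, 0, 0, 0, 0], [-0.43, 0, 0, 0.05, 0], [-0.43, 0, 0, 0.1, 0], [-0.43, 0, 0, 0.2, 0], [-0.43, 0, 0, 0.2, 0], [-0.43, 0, 0, 0.2, 0], [-0.43, 0, 0.2, 0.2, 0], [-0.43, 0, 0.15, 0.12, 0], [-0.43, 0, 0, 0, 0]]])

```text
t: 20.0
eef_pos: [0.4708, 0.1974, 0.2572]
ee_rot: [-3.135, 0.005, -1.594]
force: [0.4, 0.0, -0.4]
width: 0.0628
gripper_force: 0.0
```

Request:
apply_moves(commands=[[[1, 0, 0, 0, 0], [1, 0, 0, 0, 0]]])

```text
t: 20.2
eef_pos: [0.4683, 0.1932, 0.2517]
ee_rot: [3.14, -0.001, -1.596]
force: [-0.2, -0.6, -0.0]
width: 0.0521
gripper_force: 0.0
```

```bash
python3 - <<'E'
from h import *
np.set_printoptions(precision=4,suppress=True)
i=grab('wrist','w6');S=arm.get_state(); print(S['t'],S['eef_pos'],S['ee_rot'],S['force'],S['width'])
g=cv2.GaussianBlur(cv2.cvtColor(i,cv2.COLOR_BGR2GRAY),(3,3),0)
# dark holes on bright plates
_,b=cv2.threshold(g,150,255,cv2.THRESH_BINARY); cs,hi=cv2.findContours(b,cv2.RETR_CCOMP,2)
for c,hh in zip(cs,hi[0]):
    A=cv2.contourArea(c)
    if hh[3]>=0 and 20<A<400:
        m=cv2.moments(c); p=(m['m10']/m['m00'],m['m01']/m['m00']); w=onz('w6',p,.046)
        if p[1]<300 and .4<w[0]<.65: print(np.array(p),A,w)
E
```

```text
20.25 [0.4684 0.1931 0.2515] [ 3.1401 -0.0011 -1.5968] [0.1835 0.2315 0.0763] 0.04810030971497924
[307.6379 194.1687] 40.5 [0.4689 0.1751 0.046 ]
[326.9368 176.7669] 76.5 [0.4516 0.1602 0.046 ]
[288.0773 176.7042] 75.5 [0.4856 0.1593 0.046 ]
[307.5827 140.8025] 67.5 [0.4677 0.1293 0.046 ]
[327.8907 102.6444] 90.0 [0.45   0.0989 0.046 ]
[287.     102.6111] 90.0 [0.484  0.0981 0.046 ]
[307.6478  81.5   ] 53.0 [0.4664 0.0821 0.046 ]
[204.5 194.5] 41.0 [0.5602 0.1731 0.046 ]
[217.3652 176.9512] 78.5 [0.5474 0.158  0.046 ]
[178.4877 176.7325] 81.0 [0.5813 0.1569 0.046 ]
[197.5435 140.8986] 69.0 [0.5616 0.127  0.046 ]
[213.4355 103.2455] 93.0 [0.5452 0.097  0.046 ]
[172.451  102.7094] 93.5 [0.5792 0.0958 0.046 ]
[197.346   81.8889] 52.5 [0.5569 0.0802 0.046 ]
```

The loaded plate is at (0.4678, 0.1291), within about 1 mm of the nest centre and flat.

The gripper body (39 mm half-depth, only 66 mm above the fingertips) would strike the shelf before the fingers brought the tray home. I'll push the bar with the hook's nose instead, which reaches under the shelf.

Request:
apply_moves(commands=[[[-1, -0.026, -0.222, 0, 0.0023], [-1, -0.026, -0.222, 0, 0.0023], [-1, -0.026, -0.222, 0, 0.0023], [-1, -0.026, -0.222, 0, 0.0023], [-1, -0.026, -0.222, 0, 0.0023], [-1, -0.026, -0.222, 0, 0.0023], [-1, -0.026, -0.222, 0, 0.0023], [-1, -0.026, -0.222, 0, 0.0023], [-1, -0.026, -0.222, 0, 0.0023], [-1, -0.026, -0.222, 0, 0.0023], [-1, -0.026, -0.222, 0, 0.0023], [-1, 0, 0, 0, 0]]])

```text
t: 21.45
eef_pos: [0.4096, -0.2988, 0.251]
ee_rot: [3.138, 0.0, -1.522]
force: [-0.9, -0.6, 0.2]
width: 0.088
gripper_force: 0.0
```

Request:
apply_moves(commands=[[[-1, 0, 0, 0, 0], [-1, 0, 0, 0, 0]]])

```text
t: 21.65
eef_pos: [0.4112, -0.2942, 0.2518]
ee_rot: [3.141, 0.001, -1.517]
force: [0.8, 0.3, -0.6]
width: 0.0875
gripper_force: 0.0
```

Request:
apply_moves(commands=[[[-1, -0.004, -0.008, -0.2, 0], [-1, 0, 0, -0.22, 0], [-1, 0, 0, -0.22, 0], [-1, 0, 0, -0.18, 0], [-1, 0, 0, -0.1, 0], [-1, 0, 0, -0.05, 0], [0.2, 0, 0, 0, 0], [0.3, 0, 0, 0, 0], [0.3, 0, 0, 0, 0], [0.3, 0, 0, 0, 0], [0.3, 0, 0, 0, 0], [0.3, 0, 0, 0, 0]]], force=40)

```text
t: 22.85
eef_pos: [0.4112, -0.2961, 0.0588]
ee_rot: [-3.141, -0.0, -1.517]
force: [-0.3, 0.5, 0.9]
width: 0.045
gripper_force: 0.0
```

Request:
apply_moves(commands=[[[1, 0, 0, 0, 0], [1, 0, 0, 0, 0], [1, 0, 0, 0, 0], [1, 0, 0, 0, 0], [1, 0, 0, 0, 0], [1, 0, 0, 0, 0]]])

```text
t: 23.45
eef_pos: [0.4111, -0.296, 0.0583]
ee_rot: [-3.141, -0.0, -1.517]
force: [0.1, -0.0, 0.3]
width: 0.0239
gripper_force: 40.0
```

Request:
apply_moves(commands=[[[1, 0, 0, 0.1, 0], [1, 0, 0, 0.2, 0], [1, 0, 0, 0.2, 0], [1, 0.102, 0.126, 0, -0.005], [1, 0.102, 0.126, 0, -0.005], [1, 0.102, 0.126, 0, -0.005], [1, 0.102, 0.126, 0, -0.005], [1, 0.102, 0.126, 0, -0.005], [1, 0, 0, -0.15, 0], [1, 0, 0, -0.2, 0], [1, 0, 0, -0.12, 0], [1, 0, 0, 0, 0]]])

```text
t: 24.65
eef_pos: [0.51, -0.1698, 0.0607]
ee_rot: [3.134, 0.0, -1.596]
force: [-0.2, -0.5, -2.6]
width: 0.0237
gripper_force: 40.0
```

Request:
apply_moves(commands=[[[1, 0, 0, 0, 0], [1, 0, 0, 0, 0]]])

```text
t: 24.85
eef_pos: [0.5141, -0.1701, 0.0658]
ee_rot: [-3.139, -0.0, -1.595]
force: [0.2, -0.5, -0.5]
width: 0.0241
gripper_force: 40.0
```

```bash
python3 - <<'E'
from h import *
np.set_printoptions(precision=4,suppress=True)
i=grab('scene','s4');S=arm.get_state(); p=S['eef_pos'];print(S['t'],p,S['ee_rot'],S['force'])
print('expected tip px',proj('s4',[p[0]+.0035,p[1]+.136,p[2]-.0335]), 'bar ctr px',proj('s4',[.5166,.0215,.036]),'rod end',proj('s4',[p[0]+.0035,p[1]+.140,p[2]-.006]))
E
```

```text
24.9 [ 0.5141 -0.1701  0.0659] [-3.1388 -0.     -1.5952] [ 0.1217  0.0369 -1.5486]
expected tip px [330.2344 259.8329] bar ctr px [349.8783 267.4338] rod end [331.7807 254.0453]
```

Request:
apply_moves(commands=[[[1, -0.003, 0, -0.025, 0], [1, 0, 0.15, 0, 0], [1, 0.002, 0.05, 0, 0], [1, 0.002, 0.06, 0, 0], [1, 0.003, 0.1, 0, 0], [1, 0.003, 0.1, 0, 0], [1, 0.003, 0.1, 0, 0], [1, 0.003, 0.1, 0, 0], [1, 0.003, 0.1, 0, 0], [1, 0.003, 0.1, 0, 0], [1, 0.003, 0.1, 0, 0], [1, 0.003, 0.07, 0, 0]]])

```text
t: 26.1
eef_pos: [0.5179, 0.0368, 0.0596]
ee_rot: [3.142, -0.0, -1.595]
force: [0.1, -3.7, -1.6]
width: 0.0239
gripper_force: 40.0
```

Request:
apply_moves(commands=[[[1, 0, 0.04, 0, 0], [1, 0, 0.03, 0, 0], [1, 0, 0.02, 0, 0], [1, 0, 0, 0, 0]]])

```text
t: 26.5
eef_pos: [0.5182, 0.0543, 0.0593]
ee_rot: [-3.141, 0.0, -1.595]
force: [0.1, 0.3, -1.3]
width: 0.0237
gripper_force: 40.0
```

Request:
apply_moves(commands=[[[1, 0, 0.015, 0, 0], [1, 0, 0.015, 0, 0]]])

```text
t: 26.7
eef_pos: [0.5163, 0.0562, 0.0591]
ee_rot: [3.137, -0.005, -1.596]
force: [3.5, -31.3, 4.5]
width: 0.0234
gripper_force: 40.2
```

31 N at the home stop. Retreating and returning the hook.

Request:
apply_moves(commands=[[[1, 0, -0.06, 0, 0], [1, 0, -0.2, 0, 0], [1, 0, -0.2, 0, 0], [1, 0, -0.15, 0.1, 0], [1, -0.05, -0.15, 0.2, 0], [1, -0.08, -0.169, 0.034, 0.0042], [1, -0.08, -0.169, 0.034, 0.0042], [1, -0.08, -0.169, 0.034, 0.0042], [1, -0.08, -0.169, 0.034, 0.0042], [1, -0.08, -0.169, 0.034, 0.0042], [1, -0.08, -0.169, 0.034, 0.0042], [1, 0, 0, 0, 0]]])

```text
t: 27.9
eef_pos: [0.4108, -0.2972, 0.1601]
ee_rot: [-3.14, -0.0, -1.52]
force: [0.6, -0.4, -2.6]
width: 0.0236
gripper_force: 40.0
```

Request:
apply_moves(commands=[[[1, 0, 0, 0, 0], [1, 0, 0, 0, 0], [1, 0, 0, 0, 0]]])

```text
t: 28.2
eef_pos: [0.4126, -0.2935, 0.1591]
ee_rot: [3.141, 0.0, -1.515]
force: [-0.2, -0.2, -1.4]
width: 0.0236
gripper_force: 40.0
```

```bash
python3 - <<'E'
from h import *
np.set_printoptions(precision=4,suppress=True)
i=grab('scene','s5');S=arm.get_state(); p=S['eef_pos'];print(S['t'],p,S['ee_rot'],S['force'],S['width'])
# slip check: match s3 rod-tip patch in s5
a=cv2.imread('pics/s3.png'); q=(308.9,180.4); tpl=a[170:194,290:316]
# image shift predicted by TCP change since s3
p3=np.array([.4107,-.2963,.1604]); o=np.array([-.0075,.138,-.006]); d=proj('s5',p+o)-proj('s5',p3+o)
r=cv2.matchTemplate(i[140:230,260:350],tpl,cv2.TM_CCOEFF_NORMED); _,v,_,l=cv2.minMaxLoc(r); print('score',v,'shift',np.array(l)+[260-290,140-170],'predicted',d)
# tray: any loop/blue in front of edge?
h=cv2.cvtColor(i,cv2.COLOR_BGR2HSV); m=(h[...,0]>100)&(h[...,0]<130)&(h[...,1]>140); print('blue px in tray-out area now/before',m[235:330,345:395].sum())
b=cv2.cvtColor(cv2.imread('pics/s2.png'),cv2.COLOR_BGR2HSV); print(((b[...,0]>100)&(b[...,0]<130)&(b[...,1]>140))[235:330,345:395].sum())
E
```

```text
28.25 [ 0.4126 -0.2934  0.1591] [ 3.1414  0.0002 -1.5149] [ 0.7147  0.1246 -1.6752] 0.02369674224388678
score 0.9589672684669495 shift [0 0] predicted [0.6135 1.1931]
blue px in tray-out area now/before 0
658
```

No slip (≤2 mm), and no blue is left in front of the shelf. Seating the hook.

Request:
apply_moves(commands=[[[1, -0.008, -0.008, -0.15, -0.0007], [1, 0, 0, -0.15, 0], [1, 0, 0, -0.1, 0], [1, 0, 0, -0.05, 0], [1, 0, 0, -0.03, 0], [1, 0, 0, -0.018, 0], [1, 0, 0, -0.004, 0], [1, 0, 0, 0, 0], [1, 0, 0, 0, 0]]])

```text
t: 29.15
eef_pos: [0.411, -0.296, 0.0596]
ee_rot: [-3.14, -0.0, -1.518]
force: [-0.5, -0.2, -0.9]
width: 0.0236
gripper_force: 40.0
```

Request:
apply_moves(commands=[[[1, 0, 0, -0.007, 0], [1, 0, 0, 0, 0], [0.2, 0, 0, 0, 0], [-0.2, 0, 0, 0, 0], [-1, 0, 0, 0, 0], [-1, 0, 0, 0, 0], [-1, 0, 0, 0, 0], [-1, 0, 0, 0, 0], [-1, 0, 0, 0, 0], [-1, 0, 0, 0, 0], [-1, 0, 0, 0, 0]]])

```text
t: 30.25
eef_pos: [0.4106, -0.2958, 0.0575]
ee_rot: [3.142, -0.0, -1.518]
force: [0.3, 0.1, 0.1]
width: 0.0865
gripper_force: 0.0
```

Request:
apply_moves(commands=[[[-1, 0, 0, 0.1, 0], [-1, 0, 0, 0.2, 0], [-1, 0, 0, 0.2, 0], [-1, 0.06, 0.025, 0.2, 0], [-1, 0, 0, 0, 0], [-1, 0, 0, 0, 0], [-1, 0, 0, 0, 0]]])

```text
t: 30.95
eef_pos: [0.4218, -0.2905, 0.1966]
ee_rot: [3.14, 0.001, -1.519]
force: [0.8, -0.5, -0.2]
width: 0.0878
gripper_force: 0.0
```

```bash
sed -i 's/w4/w7/g' m2.py; python3 m2.py; python3 - <<'E'
from h import *
np.set_printoptions(precision=4,suppress=True)
i=grab('scene','s6');t=grab('top','t6');S=arm.get_state();print(S['t'],S['force'])
for n,x in(('t0',t),):
    a=cv2.imread('pics/t0.png')
    for nm,(x0,y0,w,h) in dict(bar=(190,215,20,45),deb=(310,250,24,78),scr=(355,132,95,25),can=(470,178,50,42)).items():
        r=cv2.matchTemplate(x[y0-8:y0+h+8,x0-8:x0+w+8],a[y0:y0+h,x0:x0+w],cv2.TM_CCOEFF_NORMED);_,v,_,l=cv2.minMaxLoc(r);print(nm,v,l[0]-8,l[1]-8)
a=cv2.imread('pics/s0.png');print('rest/hook diff scene',cv2.minMaxLoc(cv2.matchTemplate(i[175:225,235:325],a[180:220,240:320],cv2.TM_CCOEFF_NORMED)))
E
```

```text
[ 0.4217 -0.2905  0.1962] [ 3.1394  0.001  -1.5185]
w3 z 0.064 px [326. 227.] ctr [ 0.4098 -0.2958  0.064 ] sizes 0.022251855244643074 0.06810764273965278 yaw 1.6446120115802396
w3 z 0.028 px [139.5767 224.3639] ctr [ 0.5594 -0.2805  0.028 ] sizes 0.059631169404868796 0.09428623429172955 yaw 1.5784764640595375
w7 z 0.064 px [326.  225.5] ctr [ 0.4096 -0.297   0.064 ] sizes 0.022014715665985316 0.06809883268704486 yaw 1.6455125003108604
31.1 [ 0.005   0.1052 -0.2049]
bar 0.9939836859703064 0 0
deb 0.16292957961559296 -8 -8
scr 0.9961721301078796 0 0
can 0.9984305500984192 0 0
rest/hook diff scene (0.4354657530784607, 0.9936034083366394, (10, 0), (5, 5))
```

```bash
python3 - <<'E'
from h import *
a=cv2.imread('pics/s0.png');i=cv2.imread('pics/s6.png');print('deb',cv2.minMaxLoc(cv2.matchTemplate(i[195:265,315:360],a[205:252,325:350],cv2.TM_CCOEFF_NORMED)))
print(arm.job_done())
E
```

```text
deb (-0.27634960412979126, 0.9947563409805298, (4, 0), (10, 10))
the job is handed in; nothing more can be done
None
```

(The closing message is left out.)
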